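# Open the microscope's filter tray

### The job

I need to get at the filters in the microscope's base. Stand the small amber oil bottle that is in the way upright in the drip tray, release the filter tray by turning its wing clamp a quarter turn anticlockwise (seen facing the clamp) to its stop, and only when both are done pull the filter tray straight out to its stop. Leave the wing clamp released and do not disturb the other things on the bench.

Things in the scene. Friction and masses are not known exactly. Their poses are not given: they have to be found in the camera images.
- microscope: white microscope stand, fixed, front towards the robot. Origin at table height; its own x points back, y left (seen from the robot), z up. In mm: base x -100..120, y -80..80, z 0..110; a camera at its left rear (x 5..95, y 80..230, to z 118); a lamp arm at the rear to z 345. Its other parts are the stage and the console
- stage_front (a point): middle of the lower front edge of the black stage plate, 185 above the table, microscope's x -120, y -75..75: it overhangs the base's front by 20, so the pull below it must be taken with a tool leaning back towards the robot
- console_face (a point): centre of the white sloped face right of the base (face 110 x 114; microscope's y -194..-80), 62 above the table; its outward normal, this point's z, leans 35 deg from vertical towards the microscope's -x; lowest edge 30 above the table, highest 94
- filter_tray (a joint): travel of the filter tray (a drawer 98 wide, 48 high, in the middle of the base's front) out towards the microscope's -x, m: 0 shut, 0.100 at its stop. Slides with about 2 N of friction; while the wing clamp is turned less than about 1.2 rad it is locked
- tray_pull (a point): grip point on the filter tray's pull: a black bar 16 wide (microscope's y), 24 high, standing 46 out from the tray's front (-x); this point is on the bar's centre line, 30 from the front panel and 16 from the bar's free end, 72 above the table; it moves with the tray
- wing (a joint): turn of the wing clamp, rad: 0 locked, 1.571 released, at its stop; grows anticlockwise seen from outside, facing the sloped face; friction torque about 0.08 Nm, stays where it is left
- wing_grip (a point): grip point on the wing clamp's axis, 26 above the sloped face. Turns with it: z out of the face, y along the wings (48 tip to tip), x across them (8 thick, flat, 13 to 35 above the face). A metal cover plate 80 long, 32 high stands on the face, its near side 31 from the axis to the left (microscope's +y): little room to open fingers once the wings are released, parallel to it
- oil_bottle: small amber bottle with black cap, upright, in front of the filter tray: body 34 dia, 75 high in all, 60 g; the body is straight up to about 42 high; origin at the centre of its underside, z up
- drip_tray: shallow steel tray on the table, fixed, 160 (its x) x 100 (its y), rim 14 high, walls and floor 3 thick; stands left or right. Origin at the centre of its underside, z up. The jar stands in its +x half; the -x half is free
- jar: clear round jar with white cap, 38 dia x 50 high, standing in one end of the drip tray; leave it there; origin at the centre of its underside, z up
- carton: cardboard carton 90 x 70 x 100 high on the table; origin centre of underside; leave alone
- objective_can: plain grey cylindrical can, 36 dia x 50 high, standing near the left of the filter tray's pull; origin centre of underside; leave alone
- dishes: low stack of white dishes, 50 dia x 24 high, in front of the sloped console; origin centre of underside; leave alone

How it is judged:
By the outcome, as a careful person would: the job done as asked, in the order asked, and still so for the second after the job is handed in, with the robot touching nothing.
It also fails if it takes over 72 s, if anything falls off the work surface, if the arm or the gripper's body presses on something with over 40 N, if the wrist force passes 120 N, or if a joint passes its speed limit or range.

### The arm

A 6-joint arm with a two-finger parallel gripper is mounted at the origin on the work surface. World frame = base frame: x ahead of the robot, y to its left, z up, the work surface at z = 0. Lengths are in m, angles in rad, forces in N, time in s.
With the tool pointing down it reaches from about 0.225 to 0.875 m from the base axis. Payload 3.4 kg.
Tool frame: the origin (TCP) lies midway between the tips of the shut fingers; the grasp point (between the pads) lies 19 mm behind it (manip.pinch_z is the distance from the TCP to the grasp point, in m); z points along the fingers, y is the line along which they close (so a half turn about z gives the same grasp; the last joint's range is limited). The gripper opens to 85 mm and grips with 20 to 120 N. Pads are 22 mm wide; open, the fingers measure 114 mm over their backs; the gripper's body (76 mm by 85 mm) begins 54 mm behind the grasp point. The pads swing forward as they close: fully open they stand 13 mm farther back than shut.
Start: joints at [1.059, 0.276, 1.505, -0, 1.361, -0.121], TCP at [0.219, 0.532, 0.231] pointing down, gripper open.
Joint ranges: [-2.89, 2.89], [-0.75, 2.08], [0.22, 2.7], [-1.18, 4.32], [0.11, 2.71], [-2.7, 2.7]. Speed limits (rad/s): [2.57, 2.57, 3.14, 3.14, 3.14, 3.14].

### API

Orientations are given as a unit quaternion [w, x, y, z].
In Python, from rig import manip gives the robot as it stands.
- The arm moves only by the tool carry_out, never from a script. Its arguments are lists of equal length, an entry for each row: "delta_pos": the shift along the tool's x, y, z scaled (see below), a list of three; "turn": the turn, a rotation vector about the tool's x, y, z scaled (see below), a list of three; "claw": the closure, from -1 (fully open) to 1 (shut). A call has 1 to 12 rows; each row is the pose to reach, as a shift and turn from the pose commanded when the call began, along the tool's axes at that moment; what a row does not reach only later rows make up. The controller multiplies each number of a shift by 400 mm and each number of a turn by 30 degrees. A row lasts 1/10 s, in which the tool goes at most 50 mm and 8.59 degrees, less where a joint would pass 70% of its speed; a pose out of reach is approached as far as the arm can. A call with a number of a shift or a turn outside -1 to 1 is refused whole. A call with a gripper value outside its range is refused whole. The fingers move at their own pace and stop on an object; "force" is the grip in N (left out, the last holds). Time passes only in rows, so rows that repeat a pose let the fingers close. It gives the time, the measured TCP pose, the force, the opening and the grip force at its end, in the units of the state.
- manip.get_state(): the state, without advancing time (a new reading comes with each control period).
- manip.get_image(name): name is "scene" or "top" or "wrist"; returns a dict with "image" (420x560x3 uint8, red, green, blue), "z_map" (420x560 float32, m along the optical axis (not along the pixel's ray), 0 where there is no reading), "fx", "fy", "cx", "cy" (pixels), "k1" (the pictures are not rectified: a ray, as slopes to the right and down, at radius r is drawn at 1 + k1 r^2 times it, then the intrinsics apply), "world_to_cam" (4x4, takes a point from world to camera coordinates). Camera axes: x right, y down, z forward; pixel columns grow to the right and rows downward; lengths in m; the calibration is good to about 2 mm. A picture is of the moment at which its call begins.
- manip.sign_off(): hands the job in; it is judged then, once.
Trained networks look in the newest picture that a camera, given by its name, has taken for a name from the list of things; names that differ only in an ending like _2 or _b are one class to them, and where a whole thing is asked for, a point or a joint stands for the part that bears it (a point fixed in the world has none). Each returns a list of dicts, best first, with "score" (0 to 1); they miss things now and then, are a little off and sometimes report something else, mostly with a low value. They report only what shows in the picture. A call takes as long as a camera call.
- manip.spot_in(camera, query): "point" ([x, y, z] in m, in world coordinates, good to about 4 mm: the middle of the surface that is visible of it).
- manip.place_of(camera, query): "point" ([x, y, z] in m, in world coordinates, good to about 4 mm: a listed point, or the origin of a listed thing).
The state is a dict: "clock": time; "qpos": joint angles; "qd": joint speeds; "effort": joint torques, N m; "position": TCP position; "ee_rot": TCP orientation; "contact_force": force on the tool from outside, world axes, zero at the start; "moment": the same for the moment, N m; "width": finger opening in m; "gripper_force": force on a finger pad.
Only numpy, scipy, OpenCV 4.12 (cv2) and the standard library are available. Lean on these libraries where they do the work, as an engineer would, in place of code of your own. Each camera call takes 0.05 s, during which the arm holds its last target. There are 200 camera calls.

## Working session

There is one attempt and no reset: what is moved stays moved. The work goes in short steps, Python scripts to look and compute and a tool call to move; the robot and the scene stay as the last step left them, time stands still between calls to the robot, and variables do not carry over. Pictures are saved under pics/ and viewed, at most 13 in all, crops included, and the job is handed in when it is done.

Besides the shell and the picture viewer there is one more tool, called after ">>>" as a command line: name --argument value ..., lists and objects as JSON in quotes. carry_out: Moves the arm, as the interface text tells. Shifts and turns lie within -1 to 1; 1 stands for 400 mm of shift or 30 degrees of turn. Its arguments: {"type":"object","properties":{"delta_pos":{"type":"array","items":{"type":"array","items":{"type":"number","minimum":-1,"maximum":1}}},"turn":{"type":"array","items":{"type":"array","items":{"type":"number","minimum":-1,"maximum":1}}},"claw":{"type":"array","items":{"type":"number"}},"force":{"type":"number"}},"required":["delta_pos","turn","claw"]}

```bash
ls; mkdir -p pics
cat > h.py <<'E'
from rig import manip
import numpy as np, cv2
from scipy.spatial.transform import Rotation as R
def rot(q): return R.from_quat([q[1],q[2],q[3],q[0]])
def save(im,f): cv2.imwrite('pics/'+f,im['image'][:,:,::-1])
def cloud(im):
    h,w=im['z_map'].shape; u,v=np.meshgrid(np.arange(w),np.arange(h))
    K=np.array([[im['fx'],0,im['cx']],[0,im['fy'],im['cy']],[0,0,1.]])
    p=cv2.undistortPoints(np.stack([u,v],-1).reshape(-1,1,2).astype(float),K,np.array([im['k1'],0,0,0.])).reshape(h,w,2)
    z=im['z_map']; c=np.stack([p[...,0]*z,p[...,1]*z,z,np.ones_like(z)],-1)
    P=(c@np.linalg.inv(im['world_to_cam']).T)[...,:3]; P[z==0]=np.nan
    return P
E
python3 - <<'E'
from h import *
np.set_printoptions(precision=4,suppress=True)
for c in ['scene','top']:
    save(manip.get_image(c),c+'0.png')
    for n in ['microscope','stage_front','console_face','tray_pull','wing_grip','oil_bottle','drip_tray','jar','carton','objective_can','dishes']:
        print(c,n,[(np.round(d['point'],3).tolist(),round(d['score'],2)) for d in manip.place_of(c,n)[:2]])
print(manip.get_state())
E
```

```text
pics
scene microscope [([0.652, -0.034, 0.081], 0.62), ([0.78, 0.09, 0.004], 0.57)]
scene stage_front [([0.667, 0.101, 0.187], 0.73)]
scene console_face [([0.668, -0.039, 0.065], 0.85)]
scene tray_pull []
scene wing_grip [([0.647, -0.037, 0.083], 0.42)]
scene oil_bottle [([0.565, 0.124, 0.0], 0.53)]
scene drip_tray [([0.443, 0.324, -0.002], 0.8)]
scene jar [([0.484, 0.326, 0.002], 0.66), ([0.78, 0.089, 0.003], 0.4)]
scene carton [([0.455, -0.312, -0.001], 0.9)]
scene objective_can []
scene dishes [([0.56, -0.003, -0.004], 0.6)]
top microscope []
top stage_front [([0.662, 0.099, 0.187], 0.65), ([0.567, 0.123, -0.002], 0.5)]
top console_face [([0.669, -0.035, 0.062], 0.82), ([0.644, 0.098, 0.074], 0.68)]
top tray_pull [([0.641, 0.099, 0.073], 0.54)]
top wing_grip [([0.647, -0.038, 0.086], 0.64), ([0.646, 0.097, 0.073], 0.5)]
top oil_bottle [([0.567, 0.123, 0.001], 0.67)]
top drip_tray [([0.442, 0.324, 0.0], 0.57), ([0.669, -0.035, 0.059], 0.19)]
top jar [([0.484, 0.325, 0.004], 0.51)]
top carton [([0.458, -0.319, -0.002], 0.91)]
top objective_can [([0.651, 0.192, 0.003], 0.77), ([0.671, -0.037, 0.059], 0.18)]
top dishes [([0.565, 0.001, -0.002], 0.54)]
{'clock': 1.2, 'qpos': array([ 1.059 ,  0.2759,  1.5049,  0.    ,  1.3607, -0.121 ]), 'qd': array([-0.0007, -0.0002, -0.0004, -0.0005,  0.0004,  0.0011]), 'effort': array([  0.0002, -41.6668, -24.6105,  -0.0004,   0.0003,  -0.    ]), 'position': array([0.219 , 0.5317, 0.2313]), 'ee_rot': array([-0.    ,  0.1942,  0.981 ,  0.    ]), 'contact_force': array([-0.4989,  0.066 , -0.0078]), 'moment': array([0.0058, 0.0092, 0.0242]), 'gripper_force': 0.0, 'width': 0.08547002530703565}
```

View pics/scene0.png

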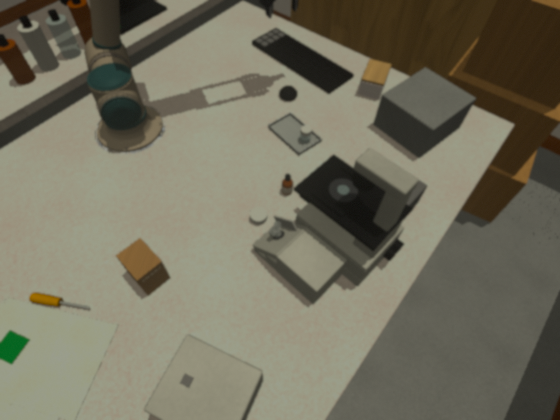

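View pics/top0.png

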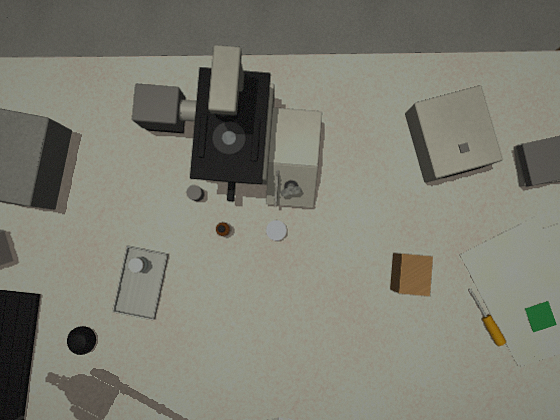

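The scene view shows the microscope at right-centre with the bottle at (287,184). In the top view the bottle is at (222,229), the pull at (231,190), the wing at (290,188), the can at (195,192), the jar at (136,265) and the drip tray at (141,282). Next I'll measure the yaws from the depth maps.

Run:
```python
from h import *
np.set_printoptions(precision=4,suppress=True)
im=manip.get_image('top'); P=cloud(im)
x,y,z=P[...,0],P[...,1],P[...,2]
def fit(m,n):
    q=P[m]; r=cv2.minAreaRect((q[:,:2]*1000).astype(np.float32)); print(n,m.sum(),r,'z',np.percentile(q[:,2],[5,50,95]))
near=lambda cx,cy,r:(np.hypot(x-cx,y-cy)<r)
fit(near(.443,.324,.11)&(z>.007)&(z<.03),'driptray rim')
fit(near(.443,.324,.11)&(z>.0015)&(z<.03),'driptray')
fit(near(.78,.09,.2)&(z>.183)&(z<.215)&(y<.19),'stage')
print('stage edge'); 
m=(z>.17)&(z<.22)&near(.72,.1,.15); 
es=[]
for c in range(195,268,4):
    rows=np.where(m[:,c])[0]
    if len(rows): es.append(P[rows.max(),c])
es=np.array(es); print(np.polyfit(es[:,1],es[:,0],1)); print(es[::4])
fit(near(.567,.123,.04)&(z>.02),'bottle'); fit(near(.567,.123,.04)&(z>.068),'cap')
fit(near(.65,.192,.03)&(z>.04),'can')
fit(near(.565,.0,.04)&(z>.012)&(x<.6),'dishes')
fit(near(.484,.326,.04)&(z>.03),'jar')
# console face plane
m=near(.668,-.035,.06)&(z>.03)&(z<.1)
q=P[m]
best=None;rng=np.random.default_rng(0)
for i in range(500):
    a,b,c=q[rng.integers(len(q),size=3)]; n=np.cross(b-a,c-a); 
    if np.linalg.norm(n)<1e-6: continue
    n/=np.linalg.norm(n); k=(abs((q-a)@n)<.002)
    if best is None or k.sum()>best.sum(): best=k
c=q[best].mean(0); n=np.linalg.svd(q[best]-c)[2][2]; n*=np.sign(n[2])
print('face',c,n,best.sum(),np.degrees(np.arctan2(n[1],n[0])))
h=(P-c)@n
m=near(.66,-.035,.06)&(h>.025)&(h<.045); print('wing pts'); fit(m,'wing')
img=im['image'][140:240,180:340,::-1]; cv2.imwrite('pics/crop0.png',cv2.resize(img,None,fx=5,fy=5,interpolation=cv2.INTER_CUBIC))
print(manip.pinch_z)
```

```text
driptray rim 614 ((443.7864685058594, 331.24676513671875), (186.0110626220703, 155.206298828125), 7.383247375488281) z [0.0072 0.012  0.0235]
driptray 3215 ((442.7807922363281, 324.39068603515625), (216.93968200683594, 215.9579620361328), 89.45203399658203) z [0.0017 0.0039 0.015 ]
stage 6549 ((779.4083862304688, 89.62451171875), (150.20590209960938, 235.26568603515625), 84.80010986328125) z [0.1937 0.1975 0.2048]
stage edge
[-0.2276  0.6913]
[[0.6686 0.1634 0.1963]
 [0.6659 0.1301 0.1979]
 [0.6626 0.0983 0.1874]
 [0.6594 0.0645 0.1932]
 [0.6566 0.0312 0.1961]]
bottle 178 ((568.2218627929688, 124.07725524902344), (32.23810577392578, 33.87083435058594), 79.48876190185547) z [0.0338 0.0515 0.0758]
cap 45 ((567.9459228515625, 124.81492614746094), (13.803022384643555, 13.961298942565918), 89.14263916015625) z [0.0709 0.0738 0.0778]
can 193 ((654.964111328125, 188.99122619628906), (36.82575607299805, 35.72123336791992), 89.91108703613281) z [0.0456 0.0499 0.0551]
dishes 338 ((564.1016845703125, -0.4074745178222656), (47.90922546386719, 45.58903121948242), 89.40887451171875) z [0.0202 0.0239 0.0279]
jar 202 ((485.2745666503906, 327.3026428222656), (34.6858024597168, 32.51870346069336), 89.09588623046875) z [0.0436 0.0526 0.057 ]
face [ 0.67   -0.0382  0.0652] [-0.5631  0.0489  0.8249] 1060 175.03191926075866
wing pts
wing 172 ((663.608154296875, -13.796295166015625), (66.74732971191406, 69.90557098388672), 27.300012588500977) z [0.0723 0.0898 0.1084]
0.0187
```

View pics/crop0.png

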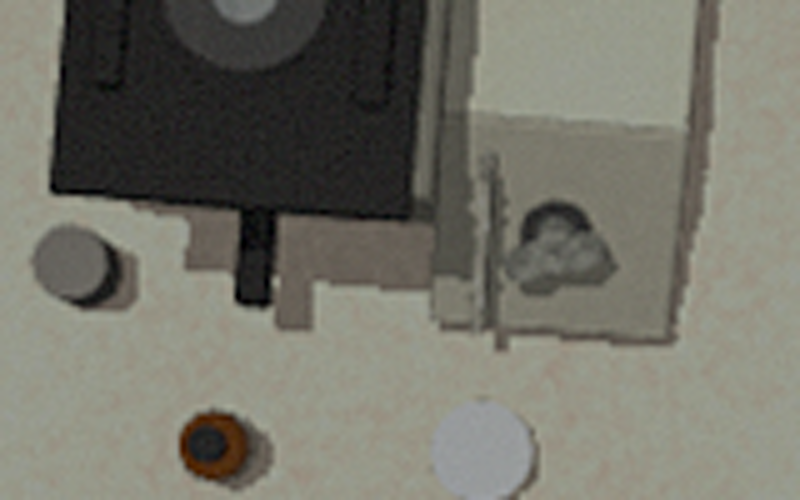

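The crop shows the pull bar at (257,255), the wing at (560,262) lying across the slope (locked), the cover plate at (490,240) and the bottle at (213,445). The microscope yaw comes out at about -5° and the drip tray's at about -13°. Now a planning helper, then go above the bottle.

```bash
cat >> h.py <<'E'
np.set_printoptions(precision=4,suppress=True)
yaw=np.radians(-5)
X=np.array([np.cos(yaw),np.sin(yaw),0]); Y=np.array([-np.sin(yaw),np.cos(yaw),0]); Z=np.array([0,0,1.])
def frame(yaxis,zaxis): return R.from_matrix(np.stack([np.cross(yaxis,zaxis),yaxis,zaxis],1))
DOWN=frame(Y,-Z)
def tilt(deg):  # tool y along microscope y, leaning back to robot
    t=np.radians(deg); return frame(Y,np.sin(t)*X-np.cos(t)*Z)
def plan(grasp,Rt,tcp=False):
    s=manip.get_state(); Rc=rot(s['ee_rot']); p=np.array(grasp)
    if not tcp: p=p+Rt.apply([0,0,manip.pinch_z])
    d=Rc.inv().apply(p-s['position'])/.4
    t=np.degrees((Rc.inv()*Rt).as_rotvec())/30
    print('t',s['clock'],'tcp',s['position'],'->',p,'d',d,'turn',t,'rows>=',max(np.linalg.norm(d)*8,np.linalg.norm(t)*30/8.59))
E
python3 - <<'E'
from h import *
plan([.5675,.124,.2],DOWN)
E
```

```text
t 1.25 tcp [0.219  0.5317 0.2313] -> [0.5675 0.124  0.1813] d [-1.1937 -0.6105  0.125 ] turn [ 0.0001  0.     -0.5797] rows>= 10.77265667446253
```

>>> carry_out --delta_pos '[[-0.95,-0.49,0],[-0.95,-0.49,0],[-0.95,-0.49,0],[-0.95,-0.49,0],[-0.95,-0.49,0],[-0.95,-0.49,0],[-0.95,-0.49,0],[-0.95,-0.49,0],[-0.95,-0.49,0],[-0.95,-0.49,0]]' --turn '[[0,0,-0.58],[0,0,-0.58],[0,0,-0.58],[0,0,-0.58],[0,0,-0.58],[0,0,-0.58],[0,0,-0.58],[0,0,-0.58],[0,0,-0.58],[0,0,-0.58]]' --claw '[-1,-1,-1,-1,-1,-1,-1,-1,-1,-1]' --force 30

```text
clock: 2.25
position: [0.4989, 0.2022, 0.2312]
ee_rot: [0.001, 0.046, 0.999, -0.001]
contact_force: [-0.2, 0.3, -0.9]
width: 0.0855
gripper_force: 0.0
```

Run:
```python
from h import *
im=manip.get_image('wrist'); save(im,'w1.png')
for n in ['oil_bottle','tray_pull','wing_grip','objective_can','stage_front','dishes']:
    print(n,[(np.round(d['point'],3).tolist(),round(d['score'],2)) for d in manip.place_of('wrist',n)[:2]])
P=cloud(im);x,y,z=P[...,0],P[...,1],P[...,2]
m=(np.hypot(x-.567,y-.124)<.03)&(z>.066); q=P[m]; print('cap',m.sum(),(q.min(0)+q.max(0))/2 if m.any() else 0, q.mean(0))
m=(abs(x-.64)<.05)&(abs(y-.1)<.04)&(z>.05)&(z<.1); q=P[m]; print('pull',m.sum(), q.min(0) if m.any() else 0,q.max(0) if m.any() else 0, np.median(q,0))
plan([.567,.1235,.2],DOWN); plan([.567,.1235,.033],DOWN)
```

```text
oil_bottle [([0.566, 0.123, -0.005], 0.8)]
tray_pull [([0.651, 0.103, 0.068], 0.78)]
wing_grip [([0.562, -0.002, -0.003], 0.55), ([0.649, -0.037, 0.086], 0.47)]
objective_can [([0.658, 0.194, 0.002], 0.59)]
stage_front []
dishes [([0.561, -0.002, 0.0], 0.93), ([0.778, 0.091, -0.0], 0.19)]
cap 212 [0.5677 0.1246 0.0707] [0.5665 0.1251 0.0725]
pull 2300 [0.6291 0.06   0.05  ] [0.6876 0.14   0.1   ] [0.6758 0.1053 0.0809]
t 2.6 tcp [0.4949 0.2068 0.2314] -> [0.567  0.1235 0.1813] d [-0.1973 -0.1921  0.1253] turn [ 0.0006 -0.0002  0.004 ] rows>= 2.420296149926813
t 2.6 tcp [0.4949 0.2068 0.2314] -> [0.567  0.1235 0.0143] d [-0.1974 -0.1922  0.5428] turn [ 0.0006 -0.0002  0.004 ] rows>= 4.869412879154591
```

View pics/w1.png

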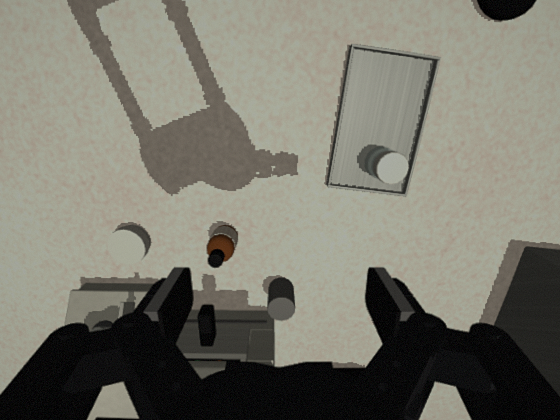

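The wrist view shows the bottle at (220,248), the pull at (207,325), the can at (280,297), and a drip tray whose free half is at (385,85). I'll descend and grip.

>>> carry_out --delta_pos '[[-0.197,-0.192,0.12],[-0.197,-0.192,0.12],[-0.197,-0.192,0.12],[-0.197,-0.192,0.12],[-0.197,-0.192,0.25],[-0.197,-0.192,0.35],[-0.197,-0.192,0.45],[-0.197,-0.192,0.543],[-0.197,-0.192,0.543],[-0.197,-0.192,0.543]]' --turn '[[0,0,0],[0,0,0],[0,0,0],[0,0,0],[0,0,0],[0,0,0],[0,0,0],[0,0,0],[0,0,0],[0,0,0]]' --claw '[-1,-1,-1,-1,-1,-1,-1,-1,-1,-1]'

```text
clock: 3.6
position: [0.5673, 0.1236, 0.0149]
ee_rot: [-0.0, 0.043, 0.999, 0.0]
contact_force: [0.1, 0.4, -0.0]
width: 0.0856
gripper_force: 0.0
```

>>> carry_out --delta_pos '[[0,0,0],[0,0,0],[0,0,0],[0,0,0],[0,0,0],[0,0,0],[0,0,0],[0,0,0],[0,0,0],[0,0,0]]' --turn '[[0,0,0],[0,0,0],[0,0,0],[0,0,0],[0,0,0],[0,0,0],[0,0,0],[0,0,0],[0,0,0],[0,0,0]]' --claw '[0.3,0.3,0.3,0.3,0.3,0.3,0.3,0.3,0.3,0.3]' --force 30

```text
clock: 4.6
position: [0.5684, 0.1225, 0.0156]
ee_rot: [0.001, 0.044, 0.999, 0.0]
contact_force: [-0.2, 0.5, 6.8]
width: 0.0327
gripper_force: 29.9
```

Run:
```python
from h import *
s=manip.get_state(); print(s['width'],s['gripper_force'],s['contact_force'])
im=manip.get_image('top'); P=cloud(im);x,y,z=P[...,0],P[...,1],P[...,2]
# drip tray outline by colour/depth: rim rect search
m=(np.abs(x-.443)<.12)&(np.abs(y-.324)<.09)&(z>.006)&(z<.02)
q=P[m][:,:2]
from scipy.optimize import minimize
def cost(v):
    c,s_=np.cos(v[2]),np.sin(v[2]); d=q-v[:2]; a=d@[c,s_]; b=d@[-s_,c]
    e=np.maximum(abs(a)-.0785,abs(b)-.0485); return np.minimum(abs(e),.012).sum()
best=min((minimize(cost,[.443+i,.324+j,t],method='Nelder-Mead') for i in(-.005,.005) for j in(-.005,.005) for t in(-.35,-.2,-.1)),key=lambda r:r.fun)
print(best.x,best.fun/len(q),len(q))
plan([.404,.333,.18],DOWN)
```

```text
0.032690786822431074 29.891851194261108 [-0.1875  0.4627  6.8401]
[ 0.4425  0.3267 -0.2092] 0.005932040433052444 660
t 4.65 tcp [0.5684 0.1225 0.0156] -> [0.404  0.333  0.1613] d [ 0.4546  0.4887 -0.3648] turn [ 0.0015  0.0043 -0.0002] rows>= 6.084817502788269
```

>>> carry_out --delta_pos '[[0,0,-0.12],[0,0,-0.24],[0,0,-0.36],[0.455,0.489,-0.365],[0.455,0.489,-0.365],[0.455,0.489,-0.365],[0.455,0.489,-0.365],[0.455,0.489,-0.365],[0.455,0.489,-0.365],[0.455,0.489,-0.365],[0.455,0.489,-0.365],[0.455,0.489,-0.365]]' --turn '[[0,0,0],[0,0,0],[0,0,0],[0,0,0],[0,0,0],[0,0,0],[0,0,0],[0,0,0],[0,0,0],[0,0,0],[0,0,0],[0,0,0]]' --claw '[0.3,0.3,0.3,0.3,0.3,0.3,0.3,0.3,0.3,0.3,0.3,0.3]'

```text
clock: 5.85
position: [0.404, 0.3322, 0.1601]
ee_rot: [0.0, 0.044, 0.999, -0.0]
contact_force: [0.3, -0.2, -1.2]
width: 0.0328
gripper_force: 30.4
```

Run:
```python
from h import *
s=manip.get_state(); print(s['width'],s['gripper_force'],s['contact_force'],s['position'])
im=manip.get_image('wrist'); save(im,'w2.png')
for n in ['oil_bottle','drip_tray','jar']:
    print(n,[(np.round(d['point'],3).tolist(),round(d['score'],2)) for d in manip.place_of('wrist',n)[:2]])
plan([.404,.333,.039],DOWN)
```

```text
0.032834239175933616 30.437700865441002 [ 0.285  -0.2371 -1.2276] [0.404  0.3322 0.1601]
oil_bottle [([0.401, 0.328, 0.144], 0.73)]
drip_tray [([0.444, 0.326, -0.0], 0.64)]
jar []
t 6.05 tcp [0.404  0.3322 0.16  ] -> [0.404  0.333  0.0203] d [0.0001 0.0021 0.3493] turn [-0.0003 -0.     -0.0031] rows>= 2.7945803033414913
```

View pics/w2.png

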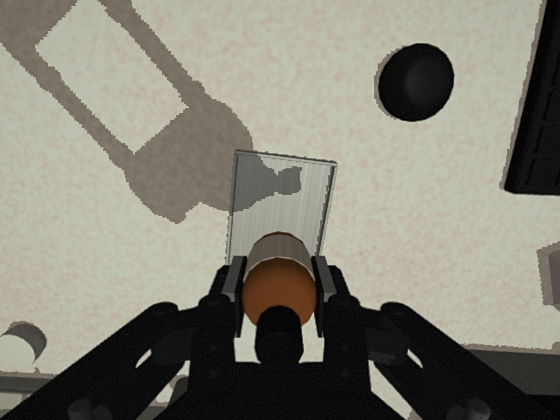

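The bottle hangs upright in the pads at (280,290) over the tray's free half, whose rim runs from (233,150) to (337,162). I'll lower it.

>>> carry_out --delta_pos '[[0,0,0.1],[0,0,0.2],[0,0,0.27],[0,0,0.32],[0,0,0.34],[0,0,0.351],[0,0,0.351],[0,0,0.351]]' --turn '[[0,0,0],[0,0,0],[0,0,0],[0,0,0],[0,0,0],[0,0,0],[0,0,0],[0,0,0]]' --claw '[0.3,0.3,0.3,0.3,0.3,0.3,0.3,0.3]'

```text
clock: 6.85
position: [0.4041, 0.3335, 0.0207]
ee_rot: [0.001, 0.044, 0.999, 0.001]
contact_force: [0.5, -1.1, -1.1]
width: 0.0328
gripper_force: 30.4
```

>>> carry_out --delta_pos '[[0,0,0.003],[0,0,0.006],[0,0,0.006]]' --turn '[[0,0,0],[0,0,0],[0,0,0]]' --claw '[0.3,0.3,0.3]'

```text
clock: 7.15
position: [0.4039, 0.3335, 0.0186]
ee_rot: [0.001, 0.043, 0.999, 0.001]
contact_force: [-0.6, -1.2, 4.9]
width: 0.033
gripper_force: 31.0
```

>>> carry_out --delta_pos '[[0,0,0],[0,0,0],[0,0,0],[0,0,0],[0,0,0],[0,0,-0.03],[0,0,-0.1],[0,0,-0.2],[0,0,-0.3],[0,0,-0.45],[0,0,-0.45],[0,0,-0.45]]' --turn '[[0,0,0],[0,0,0],[0,0,0],[0,0,0],[0,0,0],[0,0,0],[0,0,0],[0,0,0],[0,0,0],[0,0,0],[0,0,0],[0,0,0]]' --claw '[0.1,0,-0.1,-0.25,-0.25,-0.25,-0.25,-0.25,-0.25,-0.25,-0.25,-0.25]'

```text
clock: 8.35
position: [0.4045, 0.3338, 0.2004]
ee_rot: [0.003, 0.043, 0.999, 0.002]
contact_force: [-0.0, -0.1, -0.5]
width: 0.0537
gripper_force: 0.0
```

Run:
```python
from h import *
im=manip.get_image('wrist'); 
print([(np.round(d['point'],3).tolist(),round(d['score'],2)) for d in manip.place_of('wrist','oil_bottle')[:2]])
P=cloud(im); x,y,z=P[...,0],P[...,1],P[...,2]
m=(np.hypot(x-.404,y-.333)<.03)&(z>.06)&(z<.09); print(m.sum(),P[m].mean(0),P[m][:,2].max())
# wing: grip frame, locked: tool y along slope, z=-n
n=np.cos(np.radians(35))*Z-np.sin(np.radians(35))*X
up=np.cross(Y,n); print('n',n,'up',up)  
g=np.array([.648,-.0375,.0855])
T=tilt(35)
W=frame(np.cross(n,Y)*-1,-n); print('rel', np.degrees((T.inv()*W).as_rotvec()))
plan(g+.12*n,T); plan(g+.12*n,W); plan(g+.12*n,W*R.from_euler('z',180,degrees=True))
print(manip.get_state()['qpos'])
```

```text
[([0.401, 0.331, 0.001], 0.77)]
322 [0.4018 0.3338 0.0748] 0.07801486898737497
n [-0.5714  0.05    0.8192] up [ 0.816  -0.0714  0.5736]
rel [-0.  0. 90.]
t 8.45 tcp [0.4024 0.3325 0.1966] -> [ 0.5901 -0.0324  0.1685] d [-0.5469 -0.8681  0.0704] turn [-0.0016 -1.1691  0.0009] rows>= 8.226918646511397
t 8.45 tcp [0.4024 0.3325 0.1966] -> [ 0.5901 -0.0324  0.1685] d [-0.5469 -0.8681  0.0704] turn [-0.9169 -0.9144  2.8983] rows>= 11.086640605014448
t 8.45 tcp [0.4024 0.3325 0.1966] -> [ 0.5901 -0.0324  0.1685] d [-0.5469 -0.8681  0.0704] turn [ 0.9143 -0.9168 -2.8966] rows>= 11.0808019444257
[ 0.5572  0.2201  1.6718  0.      1.2513 -0.9266]
```

The bottle stands upright in the tray. Now over the wing clamp.

>>> carry_out --delta_pos '[[-0.547,-0.868,0.0],[-0.547,-0.868,0.0],[-0.547,-0.868,0.0],[-0.547,-0.868,0.0],[-0.547,-0.868,0.0],[-0.547,-0.868,0.0],[-0.547,-0.868,0.0],[-0.547,-0.868,0.0],[-0.547,-0.868,0.0],[-0.547,-0.868,0.0],[-0.547,-0.868,0.0],[-0.547,-0.868,0.0]]' --turn '[[0,-1,0],[0,-1,0],[0,-1,0],[0,-1,0],[0,-1,0],[0,-1,0],[0,-1,0],[0,-1,0],[0,-1,0],[0,-1,0],[0,-1,0],[0,-1,0]]' --claw '[0,0,0,0,0,0,0,0,0,0,0,0]'

```text
clock: 9.65
position: [0.5895, -0.0304, 0.1958]
ee_rot: [0.257, 0.041, 0.965, -0.011]
contact_force: [0.1, -0.9, 0.1]
width: 0.0424
gripper_force: 0.0
```

>>> carry_out --delta_pos '[[0,0,0],[0,0,0],[0,0,0],[0,0,0],[0,0,0],[0,0,0],[0,0,0]]' --turn '[[0,0,0.3],[0,0,0.6],[0,0,0.9],[0,0,1],[0,0,1],[0,0,1],[0,0,1]]' --claw '[0,0,0,0,0,0,0]'

```text
clock: 10.35
position: [0.5907, -0.0311, 0.1973]
ee_rot: [0.253, 0.289, 0.922, 0.056]
contact_force: [0.5, 0.5, 0.2]
width: 0.043
gripper_force: 0.0
```

>>> carry_out --delta_pos '[[0,0,0],[0,0,0],[0,0,0],[0,0,0],[0,0,0],[0,0,0]]' --turn '[[0,0,0.3],[0,0,0.6],[0,0,0.9],[0,0,1],[0,0,1],[0,0,1]]' --claw '[0,0,0,0,0,0]'

```text
clock: 10.95
position: [0.591, -0.0317, 0.1973]
ee_rot: [0.23, 0.518, 0.815, 0.119]
contact_force: [-0.1, 0.3, 0.0]
width: 0.0428
gripper_force: 0.0
```

```bash
cat >> h.py <<'E'
n=np.cos(np.radians(35))*Z-np.sin(np.radians(35))*X
W=frame(-np.cross(n,Y),-n)
E
python3 - <<'E'
from h import *
im=manip.get_image('wrist'); save(im,'w3.png')
for q in ['wing_grip','console_face','dishes']: print(q,[(np.round(d['point'],3).tolist(),round(d['score'],2)) for d in manip.place_of('wrist',q)[:2]])
g=np.array([.648,-.0375,.0855])
plan(g+.12*n,W); plan(g,W); s=manip.get_state(); print(s['qpos'],s['width'])
P=cloud(im); h=(P-(g-.026*n))@n; a=(P-g)@np.cross(Y,n); b=(P-g)@Y
m=(abs(a)<.012)&(abs(b)<.028)&(h>.02)&(h<.045); q=np.stack([a[m],b[m],h[m]],1); print(m.sum(),q.min(0),q.max(0),q.mean(0))
if m.sum()>20: print('rect (upslope,left)',cv2.minAreaRect((q[:,:2]*1000).astype(np.float32)))
m=(abs(a)<.05)&(abs(b)<.05)&(h>-.02)&(h<.006); print('face h',m.sum(),np.median(h[m]))
E
```

```text
wing_grip [([0.651, -0.038, 0.086], 0.74)]
console_face [([0.663, -0.04, 0.062], 0.73)]
dishes [([0.564, -0.004, -0.002], 0.72)]
t 11.15 tcp [ 0.591  -0.0319  0.1973] -> [ 0.5901 -0.0324  0.1685] d [ 0.0176 -0.0336  0.0613] turn [-0.1626 -0.0439  1.0011] rows>= 3.5454778304133674
t 11.15 tcp [ 0.591  -0.0319  0.1973] -> [ 0.6587 -0.0384  0.0702] d [ 0.0045 -0.011   0.3602] turn [-0.1626 -0.0439  1.0011] rows>= 3.5454778304133674
[-0.2094  0.0956  1.9628  0.1141  0.5657 -0.7269] 0.042615587199297214
450 [-0.0112 -0.0209  0.0203] [0.0089 0.0246 0.0321] [-0.0014  0.0034  0.0284]
rect (upslope,left) ((-1.0543015003204346, 2.009225845336914), (7.988001823425293, 46.15618133544922), 17.654203414916992)
face h 8115 -0.004166805660761228
```

View pics/w3.png

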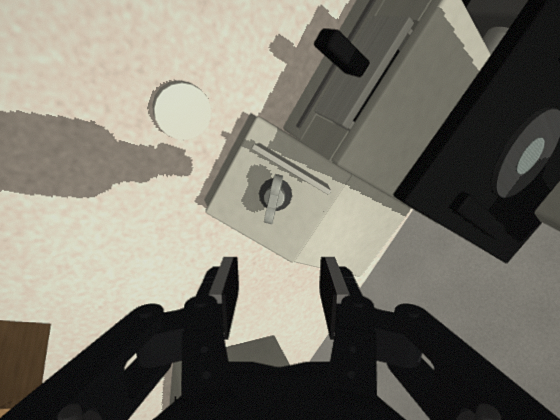

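The wrist view shows the wing at (273,200) and the cover plate running from (257,148) to (330,188). The wing is already about 17° anticlockwise of straight across, and depth puts the face about 3.5 mm lower than the network does. I'll align to the measured wing.

```bash
cat >> h.py <<'E'
up=np.cross(Y,n)
g=np.array([.648,-.0375,.0855])-.0025*n-.001*up+.002*Y
def Wr(deg): return R.from_rotvec(n*np.radians(deg))*W
E
python3 - <<'E'
from h import *
plan(g+.06*n,Wr(17.5))
E
```

```text
t 11.15 tcp [ 0.591  -0.0319  0.1973] -> [ 0.6252 -0.0335  0.1167] d [ 0.0164 -0.0215  0.2172] turn [-0.1526 -0.0675  0.4182] rows>= 1.751131993521479
```

>>> carry_out --delta_pos '[[0.016,-0.022,0.1],[0.016,-0.022,0.15],[0.016,-0.022,0.2],[0.016,-0.022,0.217],[0.016,-0.022,0.217],[0.016,-0.022,0.217]]' --turn '[[-0.153,-0.068,0.2],[-0.153,-0.068,0.418],[-0.153,-0.068,0.418],[-0.153,-0.068,0.418],[-0.153,-0.068,0.418],[-0.153,-0.068,0.418]]' --claw '[0,0,0,0,0,0]'

```text
clock: 11.75
position: [0.6255, -0.0338, 0.1175]
ee_rot: [0.251, 0.597, 0.744, 0.167]
contact_force: [0.2, 0.7, 0.3]
width: 0.0427
gripper_force: 0.0
```

Run:
```python
from h import *
im=manip.get_image('wrist'); save(im,'w4.png')
P=cloud(im); h=(P-(g-.026*n))@n; a=(P-g)@up; b=(P-g)@Y
m=(abs(a)<.02)&(abs(b)<.028)&(h>.02)&(h<.045); q=np.stack([a[m],b[m],h[m]],1); print(m.sum(),q.min(0),q.max(0))
if m.sum()>20: print('rect (upslope,left)',cv2.minAreaRect((q[:,:2]*1000).astype(np.float32)))
m=(abs(a)<.05)&(abs(b)<.05)&(h>-.02)&(h<.006); print('face h',m.sum(),np.median(h[m]))
plan(g,Wr(17.5))
```

```text
885 [-0.0103 -0.0227  0.0213] [0.0104 0.0229 0.0347]
rect (upslope,left) ((0.12169671058654785, -0.15830230712890625), (7.945598125457764, 46.808414459228516), 17.6781063079834)
face h 13286 -0.0017067009644023338
t 11.8 tcp [ 0.6255 -0.0338  0.1179] -> [ 0.6595 -0.0365  0.0676] d [ 0.0016 -0.0025  0.1519] turn [ 0.0036  0.0018 -0.0007] rows>= 1.2158141419336204
```

View pics/w4.png

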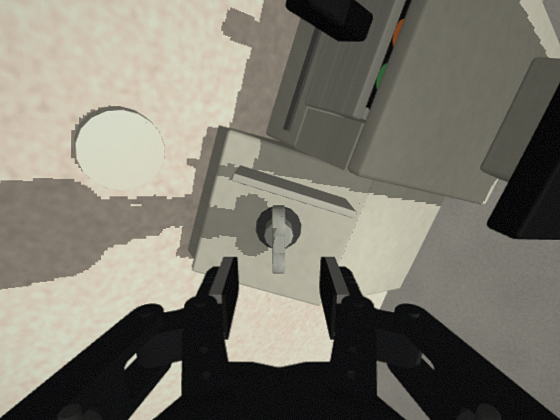

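The wing at (279,237) sits vertical and centred between the pads, within 0.2 mm by depth. I'll descend and close.

>>> carry_out --delta_pos '[[0.0,-0.002,0.07],[0.0,-0.002,0.12],[0.0,-0.002,0.152],[0.0,-0.002,0.152],[0.0,-0.002,0.152]]' --turn '[[0,0,0],[0,0,0],[0,0,0],[0,0,0],[0,0,0]]' --claw '[0,0,0,0,0]'

```text
clock: 12.3
position: [0.6593, -0.0369, 0.0674]
ee_rot: [0.251, 0.597, 0.743, 0.167]
contact_force: [-0.3, -0.0, 0.3]
width: 0.0427
gripper_force: 0.0
```

>>> carry_out --delta_pos '[[0,0,0],[0,0,0],[0,0,0],[0,0,0],[0,0,0],[0,0,0],[0,0,0],[0,0,0]]' --turn '[[0,0,0],[0,0,0],[0,0,0],[0,0,0],[0,0,0],[0,0,0],[0,0,0],[0,0,0]]' --claw '[0.5,0.9,0.9,0.9,0.9,0.9,0.9,0.9]' --force 40

```text
clock: 13.1
position: [0.6596, -0.0368, 0.0682]
ee_rot: [0.251, 0.597, 0.743, 0.168]
contact_force: [-3.0, 2.0, 5.9]
width: 0.0177
gripper_force: 38.9
```

The opening of 17.7 mm means the tips are on the hub rather than the wings (8 mm). I'll reopen, rise 7 mm and close again.

>>> carry_out --delta_pos '[[0,0,0],[0,0,0],[0,0,-0.018],[0,0,-0.018],[0,0,-0.018],[0,0,-0.018],[0,0,-0.018],[0,0,-0.018],[0,0,-0.018]]' --turn '[[0,0,0],[0,0,0],[0,0,0],[0,0,0],[0,0,0],[0,0,0],[0,0,0],[0,0,0],[0,0,0]]' --claw '[0.3,0.3,0.3,0.3,0.9,0.9,0.9,0.9,0.9]'

```text
clock: 14.0
position: [0.6559, -0.0364, 0.0734]
ee_rot: [0.251, 0.597, 0.743, 0.168]
contact_force: [-1.0, 3.0, 6.3]
width: 0.0166
gripper_force: 38.9
```

>>> carry_out --delta_pos '[[0,0,0],[0,0,0],[0,0,0],[0,0,0],[0,0,0],[0,0,0],[0,0,0]]' --turn '[[0,0,-0.2],[0,0,-0.4],[0,0,-0.6],[0,0,-0.8],[0,0,-1],[0,0,-1],[0,0,-1]]' --claw '[0.9,0.9,0.9,0.9,0.9,0.9,0.9]'

```text
clock: 14.7
position: [0.6555, -0.0367, 0.0731]
ee_rot: [0.286, 0.384, 0.873, 0.097]
contact_force: [-2.9, 0.7, 6.5]
width: 0.0168
gripper_force: 39.0
```

Run:
```python
from h import *
s=manip.get_state(); T=rot(s['ee_rot']); print(s['width'],s['gripper_force'],s['contact_force'],s['moment'],T.inv().apply(s['moment']))
print('angle',np.degrees((T*W.inv()).as_rotvec())@n, 'rotvec',np.degrees((T*W.inv()).as_rotvec()))
im=manip.get_image('wrist'); save(im,'w5.png')
P=cloud(im); h=(P-(g-.026*n))@n; a=(P-g)@up; b=(P-g)@Y
m=(abs(a)<.026)&(abs(b)<.026)&(h>.015)&(h<.04); q=np.stack([a[m],b[m],h[m]],1); print(m.sum(),q.min(0),q.max(0))
plan(g+.0045*n,Wr(90))
```

```text
0.016808682050802496 38.976473808288574 [-2.9234  0.7254  6.5058] [0.071  0.1692 0.0591] [ 0.0594  0.1827 -0.0162]
angle 47.46949717073854 rotvec [-27.186    2.2892  38.8464]
3401 [-0.0204 -0.0173  0.015 ] [0.0178 0.0209 0.04  ]
t 14.75 tcp [ 0.6555 -0.0367  0.0731] -> [ 0.6569 -0.0363  0.0712] d [0.0009 0.001  0.0058] turn [ 0.0005  0.0038 -1.4178] rows>= 4.951593176967794
```

View pics/w5.png

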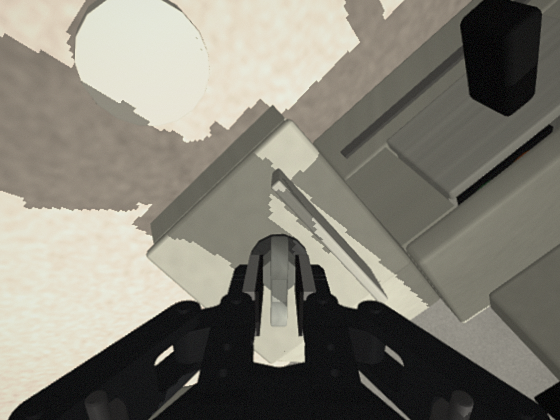

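The wing at (280,275) has followed the fingers, which hold it at the hub. The angle is now about 47°, so I'll keep turning.

>>> carry_out --delta_pos '[[0,0,0],[0,0,0],[0,0,0],[0,0,0],[0,0,0],[0,0,0],[0,0,0]]' --turn '[[0,0,-0.2],[0,0,-0.4],[0,0,-0.6],[0,0,-0.8],[0,0,-1],[0,0,-1],[0,0,-1]]' --claw '[0.9,0.9,0.9,0.9,0.9,0.9,0.9]'

```text
clock: 15.45
position: [0.6553, -0.0371, 0.073]
ee_rot: [0.301, 0.146, 0.942, 0.019]
contact_force: [-4.6, -1.3, 5.7]
width: 0.0162
gripper_force: 39.1
```

>>> carry_out --delta_pos '[[0,0,0],[0,0,0],[0,0,0],[0,0,0],[0,0,0]]' --turn '[[0,0,-0.15],[0,0,-0.3],[0,0,-0.42],[0,0,-0.42],[0,0,-0.42]]' --claw '[0.9,0.9,0.9,0.9,0.9]'

```text
clock: 15.95
position: [0.6553, -0.0373, 0.073]
ee_rot: [0.301, 0.041, 0.953, -0.014]
contact_force: [-4.0, -2.3, 6.1]
width: 0.0163
gripper_force: 39.1
```

Run:
```python
from h import *
s=manip.get_state(); T=rot(s['ee_rot']); print(s['clock'],s['width'],s['gripper_force'],s['contact_force'],T.inv().apply(s['moment']))
print('rotvec',np.degrees((T*W.inv()).as_rotvec())@n)
```

```text
15.95 0.016304862763247042 39.0838086605072 [-3.9955 -2.3151  6.0728] [0.3344 0.3047 0.0276]
rotvec 90.04244121139544
```

>>> carry_out --delta_pos '[[0,0,0],[0,0,0],[0,0,0],[0,0,0]]' --turn '[[0,0,-0.1],[0,0,-0.2],[0,0,-0.2],[0,0,-0.2]]' --claw '[0.9,0.9,0.9,0.9]'

```text
clock: 16.35
position: [0.6537, -0.0374, 0.0718]
ee_rot: [0.299, -0.009, 0.954, -0.03]
contact_force: [-7.8, -4.2, 4.6]
width: 0.0166
gripper_force: 39.8
```

Run:
```python
from h import *
s=manip.get_state(); T=rot(s['ee_rot']); print(s['clock'],s['width'],s['gripper_force'],s['contact_force'],T.inv().apply(s['moment']))
print('rotvec',np.degrees((T*W.inv()).as_rotvec())@n)
im=manip.get_image('wrist'); P=cloud(im); h=(P-(g-.026*n))@n; a=(P-g)@up; b=(P-g)@Y
save(im,'w6.png')
m=(abs(a)<.03)&(abs(b)<.03)&(h>.027)&(h<.037); q=np.stack([a[m],b[m],h[m]],1); print(m.sum(),cv2.minAreaRect((q[:,:2]*1000).astype(np.float32)))
```

```text
16.35 0.016607295911237406 39.84956681728363 [-7.7622 -4.2173  4.6265] [ 0.8749  0.8585 -0.0794]
rotvec 96.04702522830132
2145 ((-9.780539512634277, 0.38689422607421875), (36.62556838989258, 59.61463928222656), 55.6137580871582)
```

View pics/w6.png

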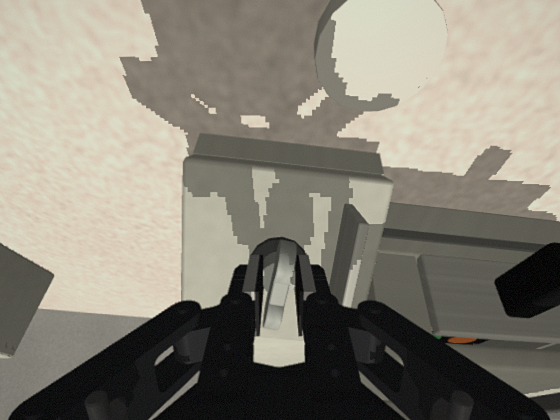

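At 96° the fingers have slipped about 6° past the wing (280,280), so the wing is against its stop. I'll open just enough and back out along the tool axis.

>>> carry_out --delta_pos '[[0,0,0],[0,0,0],[0,0,0],[0,0,0],[0,0,-0.03],[0,0,-0.08],[0,0,-0.14],[0,0,-0.2],[0,0,-0.25],[0,0,-0.25],[0,0,-0.25]]' --turn '[[0,0,0],[0,0,0],[0,0,0],[0,0,0],[0,0,0],[0,0,0],[0,0,0],[0,0,0],[0,0,0],[0,0,0],[0,0,0]]' --claw '[0.5,0.43,0.43,0.43,0.43,0.43,0.43,0.43,0.43,0.43,0.43]'

```text
clock: 17.5
position: [0.5981, -0.0315, 0.1545]
ee_rot: [0.3, -0.009, 0.953, -0.029]
contact_force: [0.2, 0.2, -0.2]
width: 0.0245
gripper_force: 0.0
```

Run:
```python
from h import *
s=manip.get_state(); print(s['width'],s['contact_force'])
im=manip.get_image('wrist'); save(im,'w7.png'); P=cloud(im); h=(P-(g-.026*n))@n; a=(P-g)@up; b=(P-g)@Y
m=(abs(a)<.028)&(abs(b)<.025)&(h>.022)&(h<.04); q=np.stack([a[m],b[m],h[m]],1); print('wing (up,left)',m.sum(),cv2.minAreaRect((q[:,:2]*1000).astype(np.float32)))
m=(abs(a)<.05)&(b>.025)&(b<.045)&(h>.025)&(h<.04);q=np.stack([a[m],b[m],h[m]],1); print('plate',m.sum(),cv2.minAreaRect((q[:,:2]*1000).astype(np.float32)))
for q in ['tray_pull','wing_grip']: print(q,[(np.round(d['point'],3).tolist(),round(d['score'],2)) for d in manip.place_of('wrist',q)[:2]])
O=np.array([.7825,.0886,0]); a=(P-O)@X; b=(P-O)@Y; z=P[...,2]
m=(a<-.112)&(a>-.18)&(abs(b)<.03)&(z>.079)&(z<.095); q=np.stack([a[m],b[m],z[m]],1); print('pull m-frame',m.sum(),np.percentile(q,[2,50,98],axis=0) if m.any() else 0)
```

```text
0.02454869987658878 [ 0.2412  0.192  -0.2458]
wing (up,left) 601 ((-0.36187744140625, -0.9130840301513672), (8.099955558776855, 46.50310516357422), 84.50218963623047)
plate 590 ((-5.624914169311523, 32.4665412902832), (5.322262763977051, 68.27237701416016), 89.8221664428711)
tray_pull [([0.648, 0.104, 0.071], 0.59)]
wing_grip [([0.653, -0.038, 0.088], 0.72)]
pull m-frame 682 [[-0.1522 -0.0075  0.0792]
 [-0.1357 -0.0013  0.082 ]
 [-0.1128  0.0071  0.083 ]]
```

View pics/w7.png

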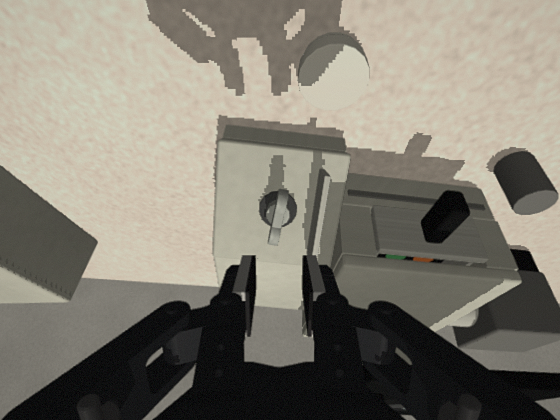

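The wing at (275,215) measures 84.5° against the plate's 89.8°, so it stopped 5° short and the grip on the hub slipped. I'll measure the hub height so I can hold the wings above it.

Run:
```python
from h import *
im=manip.get_image('wrist'); P=cloud(im); th=np.radians(84.5)
c=g-.0004*up-.0009*Y; h=(P-(g-.026*n))@n
# wing direction at angle th from left axis: w=cos*Y - sin*up ; thickness t=cos*up+sin*Y
w=np.cos(th)*Y-np.sin(th)*up; t=np.cos(th)*up+np.sin(th)*Y
A=(P-c)@w; B=(P-c)@t
for lo in np.arange(-16,16,2):
    m=(B*1000>=lo)&(B*1000<lo+2)&(abs(A)<.006); m2=(B*1000>=lo)&(B*1000<lo+2)&(A>.012)&(A<.022)
    m3=(B*1000>=lo)&(B*1000<lo+2)&(A<-.012)&(A>-.022)
    print(lo,[np.round(np.percentile(h[k]*1000,[10,50,90]),1) if k.sum()>3 else None for k in (m,m2,m3)])
plan(c+.014*n,Wr(84.5))
```

```text
-16 [array([  1.7, 148.2, 154.7]), array([179.6, 195.5, 207.2]), array([-2.4, -1.9, -1.3])]
-14 [array([  2.7, 148.6, 156.5]), array([184.2, 197.3, 207.4]), array([-2.4, -1.9, -1.2])]
-12 [array([  2.7, 134.2, 148.6]), array([191.3, 203.6, 208. ]), array([ -2.8,  -1.6, 103.8])]
-10 [array([ 2.4, 14.7, 16.2]), array([-2.8, -1.6,  2.7]), array([-2.6, -1.5,  2.5])]
-8 [array([ 7.7, 16. , 17. ]), array([ -2.2,   0.8, 200.3]), array([-2.5, -0.7,  2.5])]
-6 [array([15.3, 16.1, 19.8]), array([ -1.6, 194.9, 201.2]), array([-1.6,  1.8, 25.5])]
-4 [array([28.6, 30.2, 30.7]), array([ 25.1, 194. , 200.9]), array([-0.9, 31.7, 33.1])]
-2 [array([29.3, 30. , 30.9]), array([ 31.2, 194.8, 201.5]), array([30.6, 32.6, 33.4])]
0 [array([29.4, 30.2, 31. ]), array([ 32.4, 194.6, 201.3]), array([29.9, 32.5, 32.9])]
2 [array([29.1, 29.7, 30.6]), array([ 33.1, 194.8, 201.2]), array([30.7, 32.3, 33.1])]
4 [array([15.6, 16.2, 16.8]), array([186.7, 196.6, 203.6]), None]
6 [array([15.1, 16. , 16.8]), array([185.7, 195.2, 201.8]), array([-2. , -1.5,  2.5])]
8 [array([ 1.9, 15.5, 16.7]), array([178.9, 190.2, 199.4]), array([-2.5, -1.6,  1.7])]
10 [array([1.3, 2.2, 3. ]), array([128.1, 184.1, 198.6]), array([-2.6, -1.6,  0.1])]
12 [array([  2.6, 134.7, 148.8]), array([130.4, 180.5, 198.3]), array([-2.4, -1.5, -0.8])]
14 [array([  2.5, 148.5, 157.5]), array([128.9, 178.2, 197.7]), array([-2.8, -1.9, -1. ])]
t 17.7 tcp [ 0.5979 -0.0315  0.153 ] -> [ 0.6511 -0.0367  0.0788] d [-0.0033 -0.0016  0.2286] turn [ 0.0002 -0.0033  0.3848] rows>= 1.8287721082978086
```

The hub is 20 mm across and 17 mm high, with the wings up to about 32 mm. I'll regrasp with the tips at about 21 mm, aligned to 84.5°.

>>> carry_out --delta_pos '[[-0.003,-0.002,0.06],[-0.003,-0.002,0.12],[-0.003,-0.002,0.18],[-0.003,-0.002,0.229],[-0.003,-0.002,0.229],[-0.003,-0.002,0.229],[-0.003,-0.002,0.229],[-0.003,-0.002,0.229],[-0.003,-0.002,0.229],[-0.003,-0.002,0.229]]' --turn '[[0,0,0.2],[0,0,0.385],[0,0,0.385],[0,0,0.385],[0,0,0.385],[0,0,0.385],[0,0,0.385],[0,0,0.385],[0,0,0.385],[0,0,0.385]]' --claw '[0.43,0.43,0.43,0.43,0.43,0.43,0.95,0.95,0.95,0.95]'

```text
clock: 18.7
position: [0.651, -0.0369, 0.0807]
ee_rot: [0.301, 0.087, 0.95, 0.001]
contact_force: [-1.8, -0.1, 2.0]
width: 0.0067
gripper_force: 42.3
```

>>> carry_out --delta_pos '[[0,0,0],[0,0,0],[0,0,0],[0,0,0],[0,0,0]]' --turn '[[0,0,-0.08],[0,0,-0.15],[0,0,-0.21],[0,0,-0.21],[0,0,-0.21]]' --claw '[0.95,0.95,0.95,0.95,0.95]'

```text
clock: 19.2
position: [0.651, -0.0369, 0.0806]
ee_rot: [0.301, 0.036, 0.953, -0.015]
contact_force: [-5.0, -0.6, 5.5]
width: 0.0066
gripper_force: 43.1
```

Run:
```python
from h import *
s=manip.get_state(); T=rot(s['ee_rot']); print(s['clock'],s['width'],s['gripper_force'],s['contact_force'],T.inv().apply(s['moment']))
print('angle',np.degrees((T*W.inv()).as_rotvec())@n)
```

```text
19.2 0.006554327269194116 43.07755121961236 [-5.0232 -0.5694  5.4909] [0.1252 0.4531 0.4065]
angle 90.70972035326668
```

>>> carry_out --delta_pos '[[0,0,0],[0,0,0],[0,0,0],[0,0,0]]' --turn '[[0,0,-0.07],[0,0,-0.14],[0,0,-0.14],[0,0,-0.14]]' --claw '[0.95,0.95,0.95,0.95]'

```text
clock: 19.6
position: [0.651, -0.0369, 0.0807]
ee_rot: [0.3, 0.002, 0.954, -0.026]
contact_force: [-5.2, 0.3, 6.5]
width: 0.0065
gripper_force: 59.3
```

Run:
```python
from h import *
s=manip.get_state(); T=rot(s['ee_rot']); print(s['clock'],s['width'],s['gripper_force'],s['contact_force'],T.inv().apply(s['moment']))
print('angle',np.degrees((T*W.inv()).as_rotvec())@n)
```

```text
19.6 0.006480045933287444 59.33602841512766 [-5.1902  0.305   6.5172] [0.0992 0.4477 1.0464]
angle 94.70737749876182
```

The moment has risen to 1.05 Nm, which is the hard stop. I'll relieve it, open and withdraw.

>>> carry_out --delta_pos '[[0,0,0],[0,0,0],[0,0,0],[0,0,0],[0,0,0],[0,0,-0.04],[0,0,-0.1],[0,0,-0.17],[0,0,-0.25],[0,0,-0.25],[0,0,-0.25]]' --turn '[[0,0,0.1],[0,0,0.1],[0,0,0.1],[0,0,0.1],[0,0,0.1],[0,0,0.1],[0,0,0.1],[0,0,0.1],[0,0,0.1],[0,0,0.1],[0,0,0.1]]' --claw '[0.95,0.95,0.43,0.43,0.43,0.43,0.43,0.43,0.43,0.43,0.43]'

```text
clock: 20.7
position: [0.5943, -0.0319, 0.1625]
ee_rot: [0.301, 0.025, 0.953, -0.019]
contact_force: [0.0, 0.4, 0.3]
width: 0.024
gripper_force: 0.0
```

Run:
```python
from h import *
s=manip.get_state(); print(s['width'],s['contact_force'])
im=manip.get_image('wrist'); P=cloud(im); h=(P-(g-.026*n))@n; a=(P-g)@up; b=(P-g)@Y
m=(abs(a)<.028)&(abs(b)<.025)&(h>.022)&(h<.04); q=np.stack([a[m],b[m],h[m]],1); print('wing',m.sum(),cv2.minAreaRect((q[:,:2]*1000).astype(np.float32)))
O=np.array([.7825,.0886,0]); a=(P-O)@X; b=(P-O)@Y; z=P[...,2]
m=(a<-.112)&(a>-.18)&(abs(b)<.03)&(z>.079)&(z<.095); q=np.stack([a[m],b[m],z[m]],1); print('pull',np.percentile(q,[1,50,99],axis=0))
for q in ['tray_pull']: print(q,[(np.round(d['point'],3).tolist(),round(d['score'],2)) for d in manip.place_of('wrist',q)[:2]],[(np.round(d['point'],3).tolist(),round(d['score'],2)) for d in manip.place_of('top',q)[:2]])
pg=O-.139*X-.0005*Y+.072*Z; print('pullgrip',pg)
plan(pg+.1*n,tilt(35)); plan(pg,tilt(35))
```

```text
0.023996780335144498 [0.0192 0.4477 0.2764]
wing 539 ((-0.47409820556640625, -0.9728331565856934), (7.966282367706299, 46.66777801513672), 89.77682495117188)
pull [[-0.1526 -0.0076  0.0791]
 [-0.1352 -0.0012  0.0818]
 [-0.1124  0.0076  0.0829]]
tray_pull [([0.648, 0.102, 0.068], 0.79)] [([0.643, 0.102, 0.073], 0.43)]
pullgrip [0.644  0.1002 0.072 ]
t 20.85 tcp [ 0.594  -0.0318  0.1605] -> [0.5975 0.1043 0.1386] d [0.0365 0.3413 0.033 ] turn [ 0.0002 -0.0036  0.0666] rows>= 2.758312873266085
t 20.85 tcp [ 0.594  -0.0318  0.1605] -> [0.6547 0.0993 0.0567] d [0.036  0.3412 0.283 ] turn [ 0.0002 -0.0036  0.0666] rows>= 3.5581124099597807
```

The wing is at 89.8°, parallel to the plate and on its stop. Now the pull.

>>> carry_out --delta_pos '[[0.036,0.1,0.033],[0.036,0.2,0.033],[0.036,0.3,0.033],[0.036,0.341,0.033],[0.036,0.341,0.033],[0.036,0.341,0.033]]' --turn '[[0,0,0.067],[0,0,0.067],[0,0,0.067],[0,0,0.067],[0,0,0.067],[0,0,0.067]]' --claw '[-0.05,-0.05,-0.05,-0.05,-0.05,-0.05]'

```text
clock: 21.45
position: [0.5979, 0.1063, 0.1384]
ee_rot: [0.3, 0.04, 0.953, -0.013]
contact_force: [0.4, 0.1, 0.1]
width: 0.0451
gripper_force: 0.0
```

Run:
```python
from h import *
im=manip.get_image('wrist'); save(im,'w8.png'); P=cloud(im)
O=np.array([.7825,.0886,0]); a=(P-O)@X; b=(P-O)@Y; z=P[...,2]
m=(a<-.112)&(a>-.18)&(abs(b)<.025)&(z>.079)&(z<.095); q=np.stack([a[m],b[m],z[m]],1); print('pull',m.sum(),np.percentile(q,[1,50,99],axis=0))
pg=O-.139*X+.072*Z
plan(pg,tilt(35)); print(manip.get_state()['width'])
```

```text
pull 623 [[-0.1526 -0.0069  0.0792]
 [-0.1362  0.0008  0.082 ]
 [-0.1125  0.0085  0.083 ]]
t 21.5 tcp [0.5976 0.1052 0.1384] -> [0.6547 0.0998 0.0567] d [-0.0008 -0.0011  0.2497] turn [ 0.0011 -0.0046  0.0045] rows>= 1.9973739244660413
0.04486527472802599
```

View pics/w8.png

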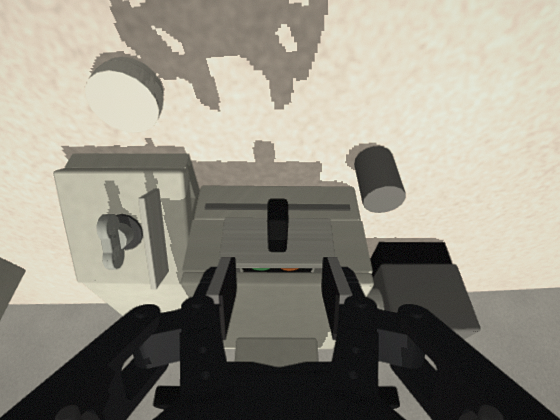

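The pull at (278,222) is centred between the pads, and the wing at (115,240) is parallel to the plate. I'll descend and grip.

>>> carry_out --delta_pos '[[0,0,0.08],[0,0,0.16],[0,0,0.22],[0,0,0.25],[0,0,0.25],[0,0,0.25],[0,0,0.25],[0,0,0.25],[0,0,0.25],[0,0,0.25],[0,0,0.25]]' --turn '[[0,0,0],[0,0,0],[0,0,0],[0,0,0],[0,0,0],[0,0,0],[0,0,0],[0,0,0],[0,0,0],[0,0,0],[0,0,0]]' --claw '[-0.05,-0.05,-0.05,-0.05,-0.05,-0.05,0.9,0.9,0.9,0.9,0.9]' --force 40

```text
clock: 22.6
position: [0.655, 0.1003, 0.0593]
ee_rot: [0.302, 0.041, 0.952, -0.012]
contact_force: [-3.3, 4.6, 2.8]
width: 0.0151
gripper_force: 40.4
```

Run:
```python
from h import *
s=manip.get_state(); print(s['width'],s['gripper_force'],s['contact_force'])
T=rot(s['ee_rot']); print(T.inv().apply(-.1*X)/.4)
```

```text
0.01506880037137863 40.407190918922424 [-3.302   4.6479  2.7803]
[ 0.2045  0.0002 -0.1438]
```

>>> carry_out --delta_pos '[[0.02,0,-0.014],[0.041,0,-0.029],[0.061,0,-0.043],[0.082,0,-0.058],[0.102,0,-0.072],[0.123,0,-0.086],[0.143,0,-0.101],[0.164,0,-0.115],[0.18,0,-0.127],[0.194,0,-0.136],[0.194,0,-0.136]]' --turn '[[0,0,0],[0,0,0],[0,0,0],[0,0,0],[0,0,0],[0,0,0],[0,0,0],[0,0,0],[0,0,0],[0,0,0],[0,0,0]]' --claw '[0.9,0.9,0.9,0.9,0.9,0.9,0.9,0.9,0.9,0.9,0.9]'

```text
clock: 23.7
position: [0.5553, 0.1095, 0.0599]
ee_rot: [0.286, 0.041, 0.957, -0.01]
contact_force: [-1.2, 12.2, -29.4]
width: 0.0151
gripper_force: 42.8
```

>>> carry_out --delta_pos '[[0.005,0,-0.0035],[0.01,0,-0.007],[0.016,0,-0.011],[0.016,0,-0.011]]' --turn '[[0,0,0],[0,0,0],[0,0,0],[0,0,0]]' --claw '[0.9,0.9,0.9,0.9]'

```text
clock: 24.1
position: [0.5539, 0.1097, 0.0633]
ee_rot: [0.289, 0.041, 0.956, -0.01]
contact_force: [18.6, 6.0, -38.0]
width: 0.0152
gripper_force: 41.2
```

>>> carry_out --delta_pos '[[0.006,0,0.008],[0.006,0,0.008],[0.006,0,0.008]]' --turn '[[0,0,0],[0,0,0],[0,0,0]]' --claw '[0.9,0.9,0.9]'

```text
clock: 24.4
position: [0.5539, 0.1097, 0.0632]
ee_rot: [0.289, 0.041, 0.956, -0.01]
contact_force: [6.8, 7.6, -19.6]
width: 0.015
gripper_force: 44.3
```

Run:
```python
from h import *
s=manip.get_state(); print(s['position'],s['contact_force'],s['moment'],s['effort'])
```

```text
[0.5539 0.1097 0.0632] [  6.8413   7.5618 -19.6155] [0.8591 1.1198 0.2493] [ -2.6392 -42.9151 -17.8203  -0.9833   1.1266  -0.2264]
```

>>> carry_out --delta_pos '[[0.002,0,0.004],[0.002,0,0.004],[0.002,0,0.004],[0.002,0,0.004],[0,0,-0.05],[0,0,-0.1],[0,0,-0.2],[0,0,-0.3],[0,0,-0.4],[0,0,-0.4],[0,0,-0.4]]' --turn '[[0,0,0],[0,0,0],[0,0,0],[0,0,0],[0,0,0],[0,0,0],[0,0,0],[0,0,0],[0,0,0],[0,0,0],[0,0,0]]' --claw '[0.4,0.1,0.05,0.05,0.05,0.05,0.05,0.05,0.05,0.05,0.05]'

```text
clock: 25.5
position: [0.4668, 0.1156, 0.2004]
ee_rot: [0.293, 0.041, 0.955, -0.011]
contact_force: [-0.1, -0.3, -0.4]
width: 0.0409
gripper_force: 0.0
```

Run:
```python
from h import *
s=manip.get_state(); print(s['clock'],s['width'],s['contact_force'])
O=np.array([.7825,.0886,0])
for c in ['wrist','top']:
    im=manip.get_image(c)
    if c=='wrist': save(im,'w9.png')
    P=cloud(im); a=(P-O)@X; b=(P-O)@Y; z=P[...,2]
    m=(a<-.205)&(a>-.3)&(abs(b)<.02)&(z>.076)&(z<.092); print(c,'pull',m.sum(),np.percentile(np.stack([a[m],b[m]],1),[1,99],axis=0) if m.any() else 0)
    h=(P-(g-.026*n))@n; a=(P-g)@up; b=(P-g)@Y
    m=(abs(a)<.028)&(abs(b)<.022)&(h>.022)&(h<.04); q=np.stack([a[m],b[m]],1)
    if m.sum()>20: print('wing',cv2.minAreaRect((q*1000).astype(np.float32)))
    for k in ['oil_bottle','jar','objective_can','dishes','carton','tray_pull']: print(k,[(np.round(d['point'],3).tolist(),round(d['score'],2)) for d in manip.place_of(c,k)[:1]])
```

```text
25.5 0.04091884733981981 [-0.0513 -0.3072 -0.39  ]
wrist pull 949 [[-0.2528 -0.0193]
 [-0.2052  0.0192]]
wing ((-0.19561195373535156, -0.4536561965942383), (8.90542984008789, 47.209075927734375), 89.56525421142578)
oil_bottle [([0.652, -0.034, 0.086], 0.3)]
jar [([0.485, 0.321, -0.001], 0.72)]
objective_can [([0.658, 0.196, -0.001], 0.94)]
dishes [([0.564, -0.004, 0.001], 0.59)]
carton []
tray_pull [([0.549, 0.114, 0.072], 0.83)]
top pull 149 [[-0.2506 -0.0072]
 [-0.2062  0.0097]]
wing ((2.980623245239258, -1.96881103515625), (45.862144470214844, 11.15046215057373), 2.591848134994507)
oil_bottle [([0.402, 0.331, 0.001], 0.52)]
jar [([0.486, 0.319, 0.003], 0.77)]
objective_can [([0.656, 0.19, 0.004], 0.68)]
dishes [([0.566, -0.001, -0.003], 0.61)]
carton [([0.457, -0.318, -0.002], 0.84)]
tray_pull [([0.544, 0.109, 0.074], 0.97)]
```

View pics/w9.png

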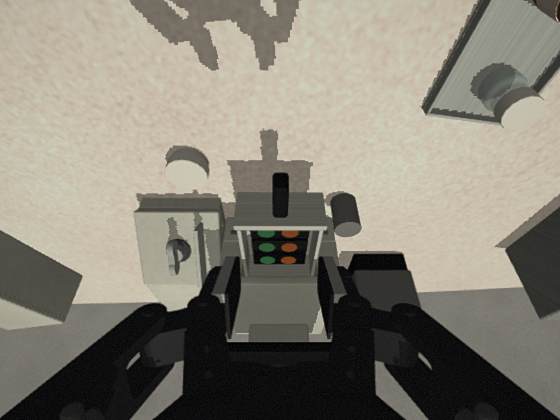

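The filter tray at (278,245) is fully open: its pull moved 100 mm. The wing at (177,255) is released, and the jar, can and dishes are where they were. Handing in.

```bash
python3 -c "
from rig import manip
print(manip.sign_off())"
```

```text
the job is handed in; nothing more can be done
None
```

The oil bottle is upright in the drip tray, the wing clamp is released at its stop, and the filter tray was then pulled out 100 mm to its stop; nothing else on the bench had visibly moved, and the job is handed in (no verdict was returned).

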